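# Film check and ball tray for a coating drop test

### The arm

A 7-joint arm with a two-finger parallel gripper is mounted at the origin on the work surface. World frame = base frame: x ahead of the robot, y to its left, z up, the work surface at z = 0. Lengths are in m, angles in rad, forces in N, time in s.
With the tool pointing down it reaches from about 0.4 to 0.875 m from the base axis. Payload 19.3 kg.
Tool frame: the origin (TCP) lies at the very end of the fingers, on their centre line; the grasp point (between the pads) lies 19 mm behind it; z points along the fingers, y is the line along which they close (so a half turn about z gives the same grasp; the last joint's range is limited). The gripper opens to 85 mm and grips with 20 to 120 N. Pads are 22 mm wide; open, the fingers measure 114 mm over their backs; the gripper's body (76 mm by 85 mm) begins 54 mm behind the grasp point. The pads swing forward as they close: fully open they stand 13 mm farther back than shut.
Start: joints at [1.201, 0.521, -0.036, 1.599, 0.021, 1.021, -0.113], TCP at [0.185, -0.597, 0.231] pointing down, gripper open.
Joint ranges: [-2.91, 2.91], [-0.3, 2.13], [-1.5, 1.42], [0.17, 2.43], [-1.26, 4.41], [0.16, 1.93], [-2.52, 2.52]. Speed limits (rad/s): [1.89, 1.89, 2.39, 2.39, 3.01, 3.01, 3.01].

### API

Orientations are given as [roll, pitch, yaw] about the fixed x, y, z axes, in that order (R = Rz(yaw) Ry(pitch) Rx(roll)).
In Python, from workcell import bot gives the robot as it stands.
- The arm moves only by the tool jog_arm, never from a script. Its argument "motion" is a list of rows, each a list of 5 numbers: the shift along the tool's x, y, z scaled (see below), then the turn about the tool's z scaled (see below), then the opening, from 0 (shut) to 1 (fully open). A call has 1 to 12 rows; each row shifts and turns the commanded pose from where the row before left it, along the tool's axes as they then stand; what a row does not reach is not made up. The controller multiplies each number of a shift by 30 mm and each number of a turn by 0.08 rad. A row lasts 1/10 s, in which the tool goes at most 50 mm and 8.59 degrees, less where a joint would pass 70% of its speed; a pose out of reach is approached as far as the arm can. A call with a number of a shift or a turn outside -1 to 1 is refused whole. A call with a gripper value outside its range is refused whole. The fingers move at their own pace and stop on an object; "newtons" is the grip in N (left out, the last holds). Time passes only in rows, so rows that do not move let the fingers close. It gives the time, the measured TCP pose, the force, the opening and the grip force at its end, in the units of the state.
- bot.observe(): the state, without advancing time (a new reading comes with each control period).
- bot.grab_frame(name): name is "scene" or "top" or "wrist"; returns a dict with "pixels" (480x640x3 uint8, red, green, blue), "fovy" (degrees; the focal length in pixels is half the picture's height over the tangent of half this angle, whatever the lens; pixels are square), "cx", "cy" (the principal point, pixels), "k1" (the pictures are not rectified: a ray, as slopes to the right and down, at radius r is drawn at 1 + k1 r^2 times it, then the intrinsics apply), "rvec" (rotation vector, rad) and "tvec" (3), from world to camera coordinates, as OpenCV has them; the wrist camera has in their place "mount" (4x4, takes a point from camera to tool coordinates, whose origin is the TCP and whose axes are the flange's). Camera axes: x right, y down, z forward; pixel columns grow to the right and rows downward; lengths in m; the calibration is good to about 2 mm. A picture is of the moment at which its call begins: read the wrist's pose just before it. There is no depth.
- bot.job_done(): hands the job in; it is judged then, once.
The state is a dict: "clock": time; "qpos": joint angles; "qd": joint speeds; "joint_efforts": joint torques, N m; "position": TCP position; "tool_rot": TCP orientation; "force": force on the tool from outside, world axes, zero at the start; "moment": the same for the moment, N m; "grip_width": finger opening in m; "finger_force": force on a finger pad.
Only numpy, scipy, OpenCV 4.12 (cv2) and the standard library are available. Lean on these libraries where they do the work, as an engineer would, in place of code of your own. Each camera call takes 0.05 s, during which the arm holds its last target. There are 200 camera calls.

### The job

Get the coated panel ready for its ball-drop test: lift the pen-shaped film gauge out of its block and, holding it upright, touch its tip lightly inside the ring mark on the panel, then on the centre of the cross mark, and put the gauge back standing in its block. Then lift the ball tray by its upright plate, keeping it level so that the steel ball stays in its pocket, and carry it over the panel. Finish while still holding the tray there, level and still, with the pocket straight above the cross mark and the tray's underside about 100 mm above the panel; leave the tin, the beaker and the tape roll alone.

Things in the scene. Friction and masses are not known exactly. Their poses are not given: they have to be found in the camera images.
- gauge: Loose pen-shaped film gauge, 135 g, upright in the holder at the start. Origin on its axis at the collar's underside, z up the axis. Collar 38 mm diameter, z 0 to 6 mm. Above it a round black handle, 22 mm diameter, z 6 to 66 mm (grip here). Below it a barrel, 20 mm diameter, to z -40 mm (last 8 mm taper to 12 mm), then a thin sprung foot, 8 mm diameter, to z -52 mm. Yaw is free.
- gauge_tip (a point): Lowest point of the gauge's sprung foot, on its axis, 52 mm below the gauge's origin when not pressed. The foot slides up by at most 8 mm: it starts to move at about 0.8 N and needs 0.4 N more per mm, about 4 N fully in. Pressed in 4 mm is a good light touch.
- holder: Fixed plastic block, grey, 80 x 80 x 60 mm high, with an upright round hole of 28 mm diameter right through its centre, slightly chamfered. Origin at the centre of its underside on the table. The gauge hangs in the hole with its collar's underside on the block's top, 60 mm above the table.
- socket (a point): Centre of the mouth of the holder's hole, at the block's top, 60 mm above the table.
- panel: Fixed white coated test panel on a dark support, 120 (x) x 210 (y) mm; the coated top is 110 x 200 mm and lies 20 mm above the table. Origin at the centre of the underside; z up. It carries the two marks.
- ring_mark: Black ring printed flat on the panel, 26 mm outer and 18 mm inner diameter. Origin at its centre on the panel's top, 20 mm above the table.
- cross_mark: Black cross (plus sign) printed flat on the panel, 30 mm across, bars 4 mm wide. Origin at its centre on the panel's top, 20 mm above the table.
- tray: Loose ball tray, 250 g: aluminium base plate 130 (x) x 72 (y) x 5 mm. Origin at the centre of its underside, x along its length, z up. Near its +x end a round pocket holds the ball; nearer its -x end an upright dark steel grip plate stands on a 56 x 34 mm foot block (10 mm high). It starts flat on the table.
- grip_plate (a point): Middle of the tray's grip plate, 31 mm from the tray's origin towards its -x, 50 mm above its underside. The plate is 50 mm long (tray x) and 10 mm thick (tray y); its faces run from 15 to 70 mm above the underside. Grip it with fingers closing along the tray's y. The centre of mass of tray and ball is within 25 mm of it along the tray.
- pocket (a point): The ball's centre when in the middle of the pocket: 37 mm from the tray's origin along its +x, 17 mm above its underside. The pocket has a flat floor 5 mm above the underside, inner diameter 40 mm and a rim only 4 mm high; the ball can roll about 11 mm either way, and climbs out if the tray is tipped much or jerked.
- ball_center (a point): Centre of the loose steel ball, 24 mm diameter, 57 g, in the tray's pocket.
- tin: Bystander: closed paint tin, 100 mm diameter, 120 mm high, origin at the centre of its underside.
- beaker: Bystander: open orange plastic beaker, 84 mm diameter, 100 mm high, origin at the centre of its underside.
- tape: Bystander: roll of tape lying flat, 100 mm diameter, 25 mm high, origin at the centre of its underside.
Things that resemble listed ones, but are neither listed nor needed, are in the scene too. There is more than one size of the gauge; the job needs the larger. There is more than one size of the holder; the one meant has the size given above.

How it is judged:
On the way, in this order (a step that is already met when the one before it is completed fails the run):
1. the upright gauge's tip touches the panel inside the ring mark (horizontal distance between gauge_tip and ring_mark below 0.009 m and contact force between gauge and panel above 0.4 N and contact force between gauge and the fingers above 1 N and angle between gauge's own z axis and vertical below 0.26 rad), for 0.1 s.
2. then it touches the panel at the centre of the cross mark (within 9 mm) (horizontal distance between gauge_tip and cross_mark below 0.009 m and contact force between gauge and panel above 0.4 N and contact force between gauge and the fingers above 1 N and angle between gauge's own z axis and vertical below 0.26 rad), for 0.1 s.
3. the gauge stands in its block again, let go (distance between gauge and socket below 0.008 m and angle between gauge's own z axis and vertical below 0.1 rad and contact force between gauge and the arm below 0.05 N and contact force between gauge and the fingers below 0.05 N), for 0.2 s.
4. the tray is lifted clear in the gripper with the ball in its pocket (height (world z) of tray above 0.04 m and contact force between tray and the fingers above 1 N and distance between ball_center and pocket below 0.018 m), for 0.2 s.
At the end, for the whole second after the job is handed in: Tray held by the gripper alone, still, level within 5 degrees, pocket within 20 mm of straight above the cross, underside 70 to 130 mm above the panel, ball in its pocket; gauge standing in its block within 8 mm and 5 degrees; bystanders within 25 mm of their places (horizontal distance between pocket and cross_mark below 0.02 m and height (world z) of tray between 0.09 and 0.15 m and angle between tray's own z axis and vertical below 0.09 rad and linear speed of tray below 0.02 m/s and angular speed of tray below 0.15 rad/s and contact force between tray and the fingers above 1 N and contact force between tray and panel below 0.05 N and contact force between tray and holder below 0.05 N and contact force between tray and gauge below 0.05 N and contact force between tray and tin below 0.05 N and contact force between tray and beaker below 0.05 N and distance between ball_center and pocket below 0.018 m and distance between gauge and socket below 0.008 m and angle between gauge's own z axis and vertical below 0.1 rad); the arm keeps its last pose, push and grip.
It fails at once if the gauge is pressed hard on the panel (over 25 N) (contact force between gauge and panel above 25 N).
It fails at once if the ball leaves its pocket (distance between ball_center and pocket above 0.022 m).
It fails at once if the tray is tipped more than 20 degrees (angle between tray's own z axis and vertical above 0.35 rad).
It fails at once if a bystander is moved (distance of any of tin, beaker, tape from where it was at the start of the episode above 0.025 m).
It also fails if it takes over 72 s, if anything falls off the work surface, if the arm or the gripper's body presses on something with over 40 N, if the wrist force passes 120 N, or if a joint passes its speed limit or range.

## Working session

There is one attempt and no reset: what is moved stays moved. The work goes in short steps, Python scripts to look and compute and a tool call to move; the robot and the scene stay as the last step left them, time stands still between calls to the robot, and variables do not carry over. Pictures are saved under pics/ and viewed, at most 10 in all, crops included, and the job is handed in when it is done.

Besides the shell and the picture viewer there is one more tool, called after "Emit:" as a command line: name --pt "numbers of a row" for each row, then --argument value for the rest. jog_arm: Moves the arm, as the interface text tells. Shifts and turns lie within -1 to 1; 1 stands for 30 mm of shift or 0.08 rad of turn. Its arguments: {"type":"object","properties":{"motion":{"type":"array","items":{"type":"array","items":{"type":"number"}}},"newtons":{"type":"number"}},"required":["motion"]}

```bash
mkdir -p pics; cat > h.py <<'E'
import numpy as np, cv2
from scipy.spatial.transform import Rotation as R
from workcell import bot
def cam(name):
    s=bot.observe(); f=bot.grab_frame(name)
    if 'mount' in f:
        M=np.array(f['mount']); T=np.eye(4); T[:3,:3]=R.from_euler('xyz',s['tool_rot']).as_matrix(); T[:3,3]=s['position']
        W=T@M
    else:
        W=np.eye(4); r=cv2.Rodrigues(np.array(f['rvec'],float))[0]; W[:3,:3]=r.T; W[:3,3]=-r.T@np.array(f['tvec']).ravel()
    c=dict(W=W,f=240/np.tan(np.radians(f['fovy'])/2),cx=f['cx'],cy=f['cy'],k1=f['k1'])
    return f['pixels'],c
def save(n,p): cv2.imwrite('pics/'+n,cv2.cvtColor(p,cv2.COLOR_RGB2BGR))
def ray(c,u,v):
    d=np.array([(u-c['cx'])/c['f'],(v-c['cy'])/c['f']]); x=d.copy()
    for _ in range(30): x=d/(1+c['k1']*(x@x))
    return c['W'][:3,:3]@np.array([x[0],x[1],1])
def at(c,u,v,z):
    r=ray(c,u,v); o=c['W'][:3,3]; return (o+r*(z-o[2])/r[2]).round(4)
def proj(c,p):
    q=c['W'][:3,:3].T@(np.array(p)-c['W'][:3,3]); x=q[:2]/q[2]; x=x*(1+c['k1']*(x@x)); return (x*c['f']+[c['cx'],c['cy']]).round(1)
E
python3 - <<'E'
from h import *
import pickle
for n in('scene','top'):
    p,c=cam(n); save(n+'.png',p); pickle.dump((p,c),open(n+'.pkl','wb')); print(n,c['W'].round(3).tolist(),c['f'],c['k1'])
s=bot.observe(); print(s)
E
```

```text
scene [[0.88, 0.36, -0.311, 0.79], [0.476, -0.655, 0.587, -0.456], [0.007, -0.665, -0.747, 0.653], [0.0, 0.0, 0.0, 1.0]] 441.295683537638 0.022149100946112537
top [[-0.012, -0.976, 0.218, 0.369], [-1.0, 0.013, 0.001, 0.006], [-0.004, -0.218, -0.976, 0.852], [0.0, 0.0, 0.0, 1.0]] 433.1374509753611 0.006098219470657119
{'clock': 0.1, 'qpos': array([ 1.20082116,  0.52193563, -0.03631349,  1.59992285,  0.02115865,
        1.02110091, -0.11278086]), 'qd': array([ 1.69831907e-04, -2.33999842e-03,  1.46335564e-04, -1.06806415e-03,
       -1.05792788e-03, -6.77255620e-05,  2.14766098e-04]), 'joint_efforts': array([ 4.55533736e-03, -9.28491497e+01,  1.98495492e+00, -3.70531905e+01,
        1.82707433e-02,  5.40423556e-03,  5.14092312e-05]), 'position': array([ 0.18445259, -0.59685976,  0.23080521]), 'tool_rot': array([-3.14060974e+00,  3.98581589e-05,  2.99749135e-01]), 'force': array([-0.71021683,  0.09228946, -0.21737204]), 'moment': array([-0.03837461,  0.03188578,  0.02268193]), 'finger_force': 0.0, 'grip_width': 0.0853423476874992}
```

View pics/top.png

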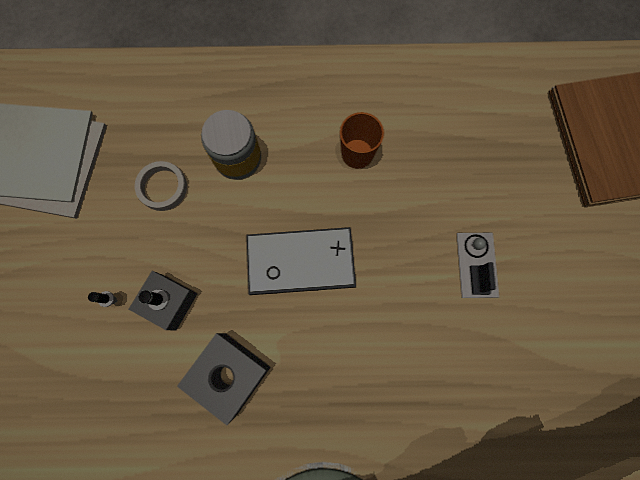

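View pics/scene.png

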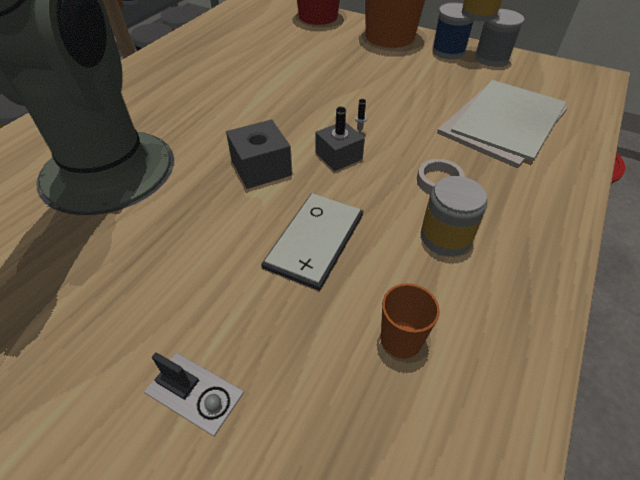

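Top view: the gauge candidates are (150,297), in a block, and (100,298), thinner and freestanding. The holder candidates are the block at (163,300) and a larger empty block at (225,378). Panel at (300,261), ring at (273,273), cross at (338,248), tray at (478,265) with its ball at (479,243). I'll measure sizes and look at an enlarged crop.

```bash
python3 - <<'E'
from h import *
import pickle
p,c=pickle.load(open('top.pkl','rb')); a=cv2.resize(p[255:435,80:280],None,fx=4,fy=3.3333*1.0,interpolation=cv2.INTER_CUBIC)
a=cv2.resize(p[255:435,80:280],None,fx=3.3,fy=3.3,interpolation=cv2.INTER_CUBIC)
save('crop1.png',a)
for n,uv,z in [('ring',(273,272.5),.02),('cross',(338,248),.02)]: print(n,at(c,*uv,z))
p2,c2=pickle.load(open('scene.pkl','rb'))
for n,uv,z in [('ring',(316.5,212),.02),('cross',(306,265),.02)]: print(n,at(c2,*uv,z))
for n,C in(('top',c),('scene',c2)):print(n,[at(C,*q,.02) for q in ([(247,235),(350,228),(355,287),(249,293)] if n=='top' else [])])
E
```

```text
ring [0.4892 0.0904 0.02  ]
cross [ 0.5359 -0.0365  0.02  ]
ring [0.4885 0.0908 0.02  ]
cross [ 0.5367 -0.0362  0.02  ]
top [array([0.5644, 0.1424, 0.02  ]), array([ 0.5759, -0.0612,  0.02  ]), array([ 0.4591, -0.0673,  0.02  ]), array([0.4502, 0.136 , 0.02  ])]
scene []
```

View pics/crop1.png

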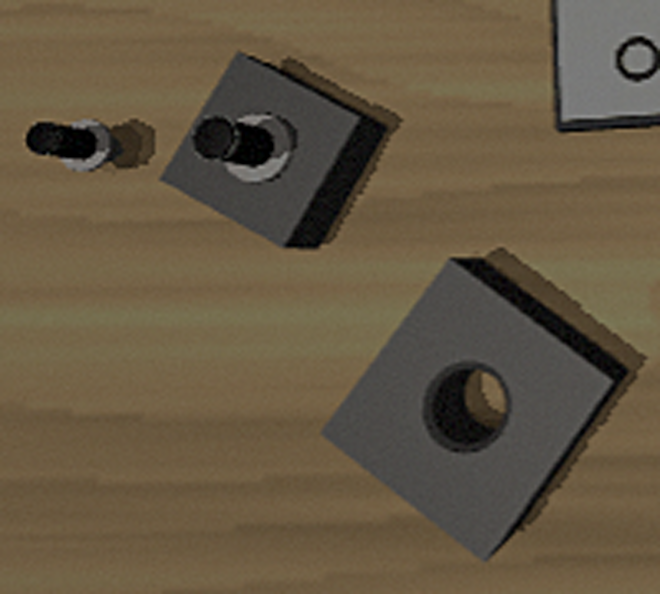

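```bash
python3 - <<'E'
from h import *
import pickle
p,c=pickle.load(open('top.pkl','rb'))
def blk(q,z):
    P=np.array([at(c,80+u/3.3,255+v/3.3,z) for u,v in q]); print(z,P.mean(0).round(4),np.linalg.norm(P-np.roll(P,1,0),axis=1).round(4)); return P
for z in(.06,.08): blk([(238,52),(362,118),(286,246),(160,180)],z); blk([(450,258),(615,380),(488,560),(321,432)],z)
print('collar top',at(c,80+258/3.3,255+148/3.3,.066),'handle top',at(c,80+214/3.3,255+138/3.3,.126),'hole big',at(c,80+467/3.3,255+406/3.3,.06))
print('hole dia',np.linalg.norm(at(c,80+424/3.3,255+406/3.3,.06)-at(c,80+511/3.3,255+406/3.3,.06)))
print('collar dia', np.linalg.norm(at(c,80+222/3.3,255+148/3.3,.066)-at(c,80+293/3.3,255+148/3.3,.066)))
# tray
print('tray',[at(c,*q,.005) for q in [(457,234),(493,232),(498,297),(461,297)]],'ball',at(c,479,243,.017),'plate top',at(c,482,272,.07))
p2,c2=pickle.load(open('scene.pkl','rb'))
print('scene handle top',at(c2,341,109,.126),'collar',at(c2,341,133,.063))
a=np.hstack([cv2.resize(p[215:315,430:530],(400,400),interpolation=cv2.INTER_CUBIC),cv2.resize(p2[340:440,140:240],(400,400),interpolation=cv2.INTER_CUBIC)])
save('crop2.png',a)
E
```

```text
0.06 [0.436  0.2926 0.06  ] [0.0797 0.0807 0.0785 0.0801]
0.06 [0.2989 0.1737 0.06  ] [0.1099 0.1109 0.1096 0.1108]
0.08 [0.4343 0.2854 0.08  ] [0.0778 0.0786 0.0765 0.078 ]
0.08 [0.3007 0.1695 0.08  ] [0.1071 0.1082 0.1068 0.108 ]
collar top [0.4356 0.2924 0.066 ] handle top [0.4359 0.2931 0.126 ] hole big [0.2988 0.1746 0.06  ]
hole dia 0.04610390438997548
collar dia 0.03880463889794621
tray [array([ 0.5644, -0.2764,  0.005 ]), array([ 0.5676, -0.3488,  0.005 ]), array([ 0.4379, -0.3453,  0.005 ]), array([ 0.4388, -0.2737,  0.005 ])] ball [ 0.5429 -0.3141  0.017 ] plate top [ 0.4781 -0.2941  0.07  ]
scene handle top [0.436  0.2952 0.126 ] collar [0.4371 0.2988 0.063 ]
```

View pics/crop2.png

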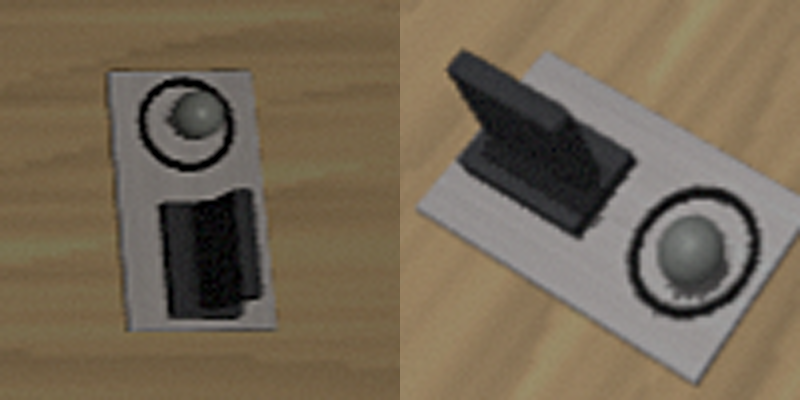

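The crop shows the plate standing on its foot at the -x end and the ball in the ring-rimmed pocket at the +x end, with tray yaw about -0.025. The right gauge is the one at (150,297): its block measures 80 mm a side and its collar 38.8 mm. The empty block is 110 mm with a 46 mm hole. I'll turn the tool to yaw 0, so that tool x = +X, y = -Y and z = -Z, and set out.

Emit:
jog_arm --pt "0 0 0 1 1" --pt "0 0 0 1 1" --pt "0 0 0 1 1" --pt "0 0 0 0.75 1" --pt "1 -1 0 0 1" --pt "1 -1 0 0 1" --pt "1 -1 0 0 1" --pt "1 -1 0 0 1" --pt "1 -1 0 0 1" --pt "1 -1 0 0 1" --pt "1 -1 0 0 1" --pt "0.3 -1 0 0 1"

```text
clock: 1.3
position: [0.4062, -0.355, 0.2309]
tool_rot: [-3.141, -0.001, 0.002]
force: [0.2, 0.4, -0.5]
grip_width: 0.0856
finger_force: 0.0
```

Emit:
jog_arm --pt "0 -1 0 0 1" --pt "0 -1 0 0 1" --pt "0 -1 0 0 1" --pt "0 -1 0 0 1" --pt "0 -1 0 0 1" --pt "0 -1 0 0 1" --pt "0 -1 0 0 1" --pt "0 -1 0 0 1" --pt "0 -1 0 0 1" --pt "0 -1 0 0 1" --pt "0 -1 0 0 1" --pt "0 0 0 0 1"

```text
clock: 2.5
position: [0.4036, -0.024, 0.2313]
tool_rot: [-3.141, -0.0, 0.004]
force: [0.1, -0.4, 0.8]
grip_width: 0.0856
finger_force: 0.0
```

Emit:
jog_arm --pt "0.5 -1 0 0 1" --pt "0.5 -1 0 0 1" --pt "0 -1 0 0 0.8" --pt "0 -1 0 0 0.7" --pt "0 -1 0 0 0.6" --pt "0 -1 0 0 0.6" --pt "0 -1 0 0 0.6" --pt "0 -1 0 0 0.6" --pt "0 -1 0 0 0.6" --pt "0 0 0 0 0.6"

```text
clock: 3.5
position: [0.4333, 0.2461, 0.2311]
tool_rot: [-3.14, 0.001, 0.004]
force: [0.5, -1.3, 0.4]
grip_width: 0.0512
finger_force: 0.0
```

```bash
python3 - <<'E'
from h import *
import pickle
p,c=cam('wrist'); save('w1.png',p); pickle.dump((p,c),open('w1.pkl','wb'))
s=bot.observe(); print(s['position'],s['qpos'].round(2),c['W'].round(3).tolist())
for z in(.126,.066): print(proj(c,[.436,.293,z]))
print('small',proj(c,[.436,.38,.05]),proj(c,[.489,.0905,.02]))
E
```

```text
[0.43343458 0.24386405 0.23089987] [-0.35  0.34 -0.36  1.92  0.15  0.91 -2.35] [[0.003, -0.955, -0.295, 0.509], [-1.0, -0.003, 0.001, 0.247], [-0.002, 0.295, -0.955, 0.373], [0.0, 0.0, 0.0, 1.0]]
[251.7 235.6]
[263.8 215.6]
small [169.6 211.3] [485.5 149.9]
```

View pics/w1.png

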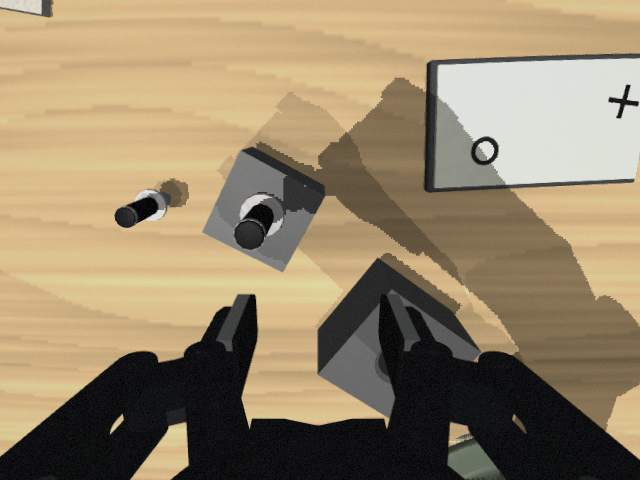

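The wrist view has the handle top at (249,235) against (251.7,235.6) predicted, and the ring at (485,150) against (485.5,149.9), so the estimates hold within about 1 mm. Joint 7 is at -2.35, close to its limit, so I'll use yaw 0.32 for the grasp.

Emit:
jog_arm --pt "0 0 0 -1 0.6" --pt "0 0 0 -1 0.6" --pt "0 0 0 -1 0.6" --pt "0 0 0 -1 0.6" --pt "0.3 -0.8 0 0 0.6" --pt "0.31 -0.75 0 0 0.6" --pt "0 0 0.5 0 0.6" --pt "0 0 0.5 0 0.6" --pt "0 0 0 0 0.6" --pt "0 0 0 0 0.6"

```text
clock: 4.55
position: [0.4368, 0.2918, 0.2015]
tool_rot: [3.141, 0.0, 0.319]
force: [-0.5, -0.2, 0.1]
grip_width: 0.0512
finger_force: 0.0
```

```bash
python3 - <<'E'
from h import *
p,c=cam('wrist'); save('w2.png',p)
s=bot.observe(); print(s['position'],s['tool_rot'],s['qpos'].round(2))
for z in(.126,.066): print(proj(c,[.436,.294,z]))
E
```

```text
[0.4369652  0.29212957 0.20189583] [ 3.14149365e+00 -4.15284505e-04  3.18869708e-01] [-0.38  0.43 -0.42  1.88  0.22  0.88 -2.16]
[314.9 254. ]
[315.5 228.4]
```

View pics/w2.png

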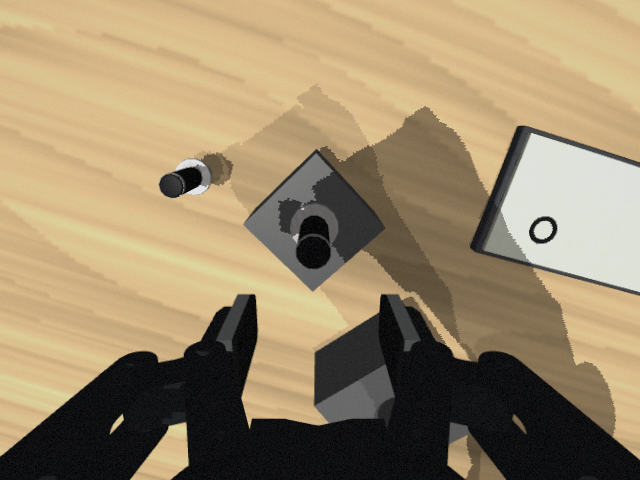

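The handle top is at (313,251), 1–2 mm from the prediction, which is fine. Descend and grip.

Emit:
jog_arm --pt "0 -0.08 0.8 0 0.6" --pt "0 0 0.8 0 0.6" --pt "0 0 0.8 0 0.6" --pt "0 0 0.8 0 0.6" --pt "0 0 0.5 0 0.6" --pt "0 0 0.3 0 0.6" --pt "0 0 0 0 0.6" --pt "0 0 0 0 0" --pt "0 0 0 0 0" --pt "0 0 0 0 0" --pt "0 0 0 0 0" --pt "0 0 0 0 0" --newtons 40

```text
clock: 5.8
position: [0.4363, 0.2952, 0.0823]
tool_rot: [-3.141, -0.002, 0.32]
force: [0.2, -0.7, 7.5]
grip_width: 0.021
finger_force: 38.8
```

Emit:
jog_arm --pt "0 0 -0.5 0 0" --pt "0 0 -1 0 0" --pt "0 0 -1 0 0" --pt "0 0 -1 0 0" --pt "-0.48 0.53 0 0 0" --pt "0 1 0 0 0" --pt "0 1 0 0 0" --pt "0 1 0 0 0" --pt "0 1 0 0 0" --pt "0 1 0 0 0" --pt "0 1 0 0 0" --pt "0 0.5 0 0 0"

```text
clock: 7.0
position: [0.489, 0.0876, 0.1867]
tool_rot: [3.141, -0.0, 0.317]
force: [-0.4, 0.2, -1.3]
grip_width: 0.021
finger_force: 39.3
```

Emit:
jog_arm --pt "0 0 0.5 0 0" --pt "0 0 0.5 0 0" --pt "0 0 0.5 0 0" --pt "0 0 0 0 0" --pt "0 0 0 0 0"

```text
clock: 7.5
position: [0.4885, 0.0904, 0.1419]
tool_rot: [-3.142, -0.0, 0.32]
force: [-0.6, -0.6, -0.6]
grip_width: 0.0211
finger_force: 39.4
```

```bash
python3 - <<'E'
from h import *
import pickle
s=bot.observe(); print(s['position'],s['tool_rot'],s['force'],s['grip_width'],s['finger_force'])
p,c=cam('wrist'); q,c2=cam('scene'); t,c3=cam('top'); pickle.dump((c,c2,c3),open('x.pkl','wb'))
T=s['position']; print([ (proj(k,T-[0,0,.0743]),proj(k,T-[0,0,.0223]),proj(k,[.489,.0905,.02])) for k in(c,c2,c3)])
a=np.hstack([cv2.resize(p[180:340,240:400],(400,400),interpolation=cv2.INTER_CUBIC),cv2.resize(q[140:260,260:380],(400,400),interpolation=cv2.INTER_CUBIC)]); save('c3.png',a)
E
```

```text
[0.48845907 0.09036285 0.14185702] [-3.14153302e+00 -1.29038024e-04  3.19860711e-01] [-0.64499898 -0.57589092 -0.56129692] 0.0211353148753908 39.399738907814026
[(array([318.8, 254.6]), array([319.1, 290.2]), array([318.7, 232.6])), (array([316.3, 194.8]), array([316.3, 174.2]), array([316.6, 212.2])), (array([270.4, 269.2]), array([267.2, 264.7]), array([273. , 272.6]))]
```

View pics/c3.png

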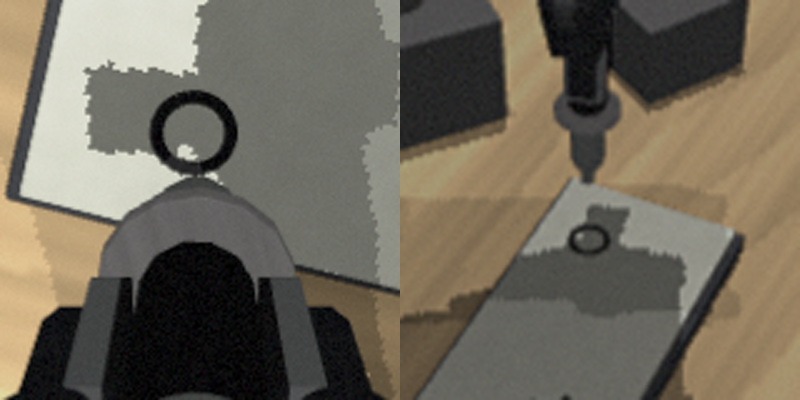

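The gauge is upright with its tip at scene pixel (316.1,194.6), against (316.3,194.8) predicted, and the ring is straight below it at (316.7,211.7). Touch the ring.

Emit:
jog_arm --pt "0 0 0.5 0 0" --pt "0 0 0.5 0 0" --pt "0 0 0.4 0 0" --pt "0 0 0.16 0 0" --pt "0 0 0.16 0 0" --pt "0 0 0 0 0" --pt "0 0 0 0 0" --pt "0 0 0 0 0"

```text
clock: 8.45
position: [0.4885, 0.0903, 0.0901]
tool_rot: [3.142, -0.0, 0.32]
force: [-1.8, -0.3, 0.8]
grip_width: 0.0211
finger_force: 39.5
```

Emit:
jog_arm --pt "0 0 0.03 0 0" --pt "0 0 0 0 0" --pt "0 0 0 0 0" --pt "0 0 0 0 0"

```text
clock: 8.85
position: [0.4884, 0.0903, 0.0888]
tool_rot: [-3.142, -0.0, 0.32]
force: [-1.4, -0.2, 0.6]
grip_width: 0.0212
finger_force: 39.5
```

```bash
python3 - <<'E'
from h import *
q,c2=cam('scene'); print(bot.observe()['force'])
save('c4.png',cv2.resize(q[150:250,260:360],(500,500),interpolation=cv2.INTER_CUBIC))
E
```

```text
[-1.53891299 -0.44744218  1.22393598]
```

View pics/c4.png

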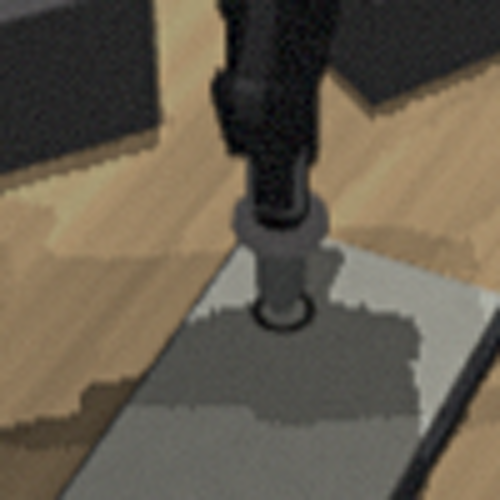

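The foot is pressed in inside the ring, with the contact at crop (284,310), and the force is about 1.8 N above baseline. Now lift, go to the cross and touch.

Emit:
jog_arm --pt "0 0 -0.6 0 0" --pt "0 0 -0.6 0 0" --pt "0.19 0.51 0 0 0" --pt "0 1 0 0 0" --pt "0 1 0 0 0" --pt "0 1 0 0 0" --pt "0 1 0 0 0" --pt "0 0 0 0 0" --pt "0 0 0 0 0" --pt "0 0 0.5 0 0" --pt "0 0 0.4 0 0"

```text
clock: 10.0
position: [0.5362, -0.0353, 0.0973]
tool_rot: [-3.141, -0.0, 0.321]
force: [0.5, 0.1, -1.3]
grip_width: 0.0212
finger_force: 39.4
```

Emit:
jog_arm --pt "0 0 0.15 0 0" --pt "0 0 0.15 0 0" --pt "0 0 0 0 0" --pt "0 0 0 0 0" --pt "0 0 0 0 0" --pt "0 0 0 0 0"

```text
clock: 10.6
position: [0.5365, -0.0364, 0.0891]
tool_rot: [3.141, -0.0, 0.32]
force: [-1.4, 1.6, 1.8]
grip_width: 0.0208
finger_force: 39.7
```

```bash
python3 - <<'E'
from h import *
q,c2=cam('scene'); s=bot.observe(); print(s['force'],s['position'],proj(c2,s['position']*[1,1,0]+[0,0,.02]))
save('c5.png',cv2.resize(q[200:300,250:350],(400,400),interpolation=cv2.INTER_CUBIC))
E
```

```text
[-0.9958495   0.20357859  1.51280327] [ 0.53649613 -0.03643693  0.08908492] [305.8 265. ]
```

View pics/c5.png

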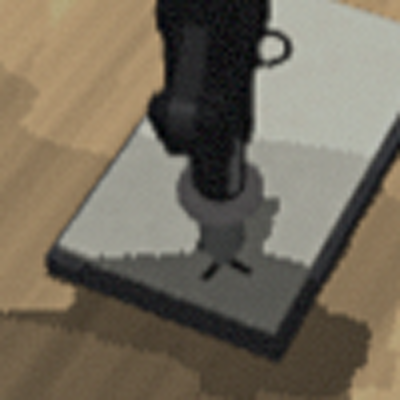

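The tip rests at the middle of the cross (crop about (227,258)) with the foot pressed. Lift and carry the gauge back over the block.

Emit:
jog_arm --pt "0 0 -0.5 0 0" --pt "0 0 -1 0 0" --pt "0 0 -1 0 0" --pt "0 0 -0.83 0 0" --pt "0.31 -1 0 0 0" --pt "0 -1 0 0 0" --pt "0 -1 0 0 0" --pt "0 -1 0 0 0" --pt "0 -1 0 0 0" --pt "0 -1 0 0 0" --pt "0 -1 0 0 0" --pt "0 -1 0 0 0"

```text
clock: 11.85
position: [0.4694, 0.1952, 0.1888]
tool_rot: [3.141, -0.0, 0.319]
force: [-0.4, 0.5, -2.2]
grip_width: 0.0208
finger_force: 39.6
```

Emit:
jog_arm --pt "0 -1 0 0 0" --pt "0 -1 0 0 0" --pt "0 -1 0 0 0" --pt "0 -0.54 0 0 0" --pt "0 0 0 0 0" --pt "0 0 0 0 0" --pt "0 0 0 0 0"

```text
clock: 12.55
position: [0.4368, 0.2941, 0.1887]
tool_rot: [3.141, -0.0, 0.318]
force: [1.5, -0.5, -2.5]
grip_width: 0.0211
finger_force: 39.6
```

Emit:
jog_arm --pt "0 0.02 0.5 0 0" --pt "0 0 0.5 0 0" --pt "0 0 0.4 0 0" --pt "0 0 0.4 0 0" --pt "0 0 0.4 0 0" --pt "0 0 0.4 0 0" --pt "0 0 0.4 0 0" --pt "0 0 0.3 0 0" --pt "0 0 0.15 0 0" --pt "0 0 0 0 0" --pt "0 0 0 0 0"

```text
clock: 13.65
position: [0.4366, 0.2948, 0.0855]
tool_rot: [-3.141, -0.0, 0.32]
force: [-0.0, 0.1, -1.0]
grip_width: 0.0213
finger_force: 39.6
```

Emit:
jog_arm --pt "0 0 0.08 0 0" --pt "0 0 0 0 0" --pt "0 0 0 0 0.35" --pt "0 0 0 0 0.5" --pt "0 0 0 0 0.6" --pt "0 0 0 0 0.6" --pt "0 0 0 0 0.6" --pt "0 0 -0.4 0 0.6" --pt "0 0 -0.8 0 0.6" --pt "0 0 -1 0 0.6" --pt "0 0 -1 0 0.6" --pt "0 0 -1 0 0.6"

```text
clock: 14.85
position: [0.4363, 0.2946, 0.2109]
tool_rot: [-3.141, -0.0, 0.32]
force: [0.2, -0.8, 0.5]
grip_width: 0.0511
finger_force: 0.0
```

```bash
python3 - <<'E'
from h import *
s=bot.observe(); print(s['position'],s['tool_rot'],s['qpos'].round(2))
t,c=cam('top'); w,cw=cam('wrist'); q,c2=cam('scene')
P=np.array([.436,.2935,.06])
for n,im,k,h in(('top',t,c,50),('wrist',w,cw,80),('scene',q,c2,50)):
    print(n,proj(k,P+[0,0,.066]),proj(k,P+[0,0,.006]))
u,v=proj(c,P).astype(int); u2,v2=proj(c2,P).astype(int); u3,v3=proj(cw,P).astype(int)
f=lambda im,u,v,h:cv2.resize(im[max(0,v-h):v+h,max(0,u-h):u+h],(260,260),interpolation=cv2.INTER_CUBIC)
print((u,v),(u2,v2),(u3,v3)); save('c6.png',np.hstack([f(t,u,v,40),f(q,u2,v2,40),f(w,u3,v3,80)]))
E
```

```text
[0.43630774 0.29456755 0.21094163] [-3.14132037e+00 -3.37887748e-04  3.19991640e-01] [-0.36  0.42 -0.45  1.86  0.23  0.91 -2.17]
top [144.6 296.7] [157.6 299.6]
wrist [321.6 251.1] [321.  227.7]
scene [340.6 109.4] [339.6 133. ]
(np.int64(158), np.int64(299)) (np.int64(339), np.int64(135)) (np.int64(321), np.int64(225))
```

Emit:
jog_arm --pt "-0.2 1 0 0 0.8" --pt "-0.2 1 0 0 1" --pt "-0.2 1 0 0 1" --pt "-0.2 1 0 0 1" --pt "-0.2 1 0 0 1" --pt "-0.2 1 0 0 1" --pt "-0.2 1 0 0 1" --pt "-0.22 1 0 0 1" --pt "-0.3 1 0 0 1" --pt "-0.3 1 0 0 1" --pt "-0.3 1 0 0 1" --pt "0 0.27 0 0 1"

```text
clock: 16.2
position: [0.4702, -0.0533, 0.2083]
tool_rot: [3.141, 0.002, 0.316]
force: [0.3, 0.4, -0.9]
grip_width: 0.0853
finger_force: 0.0
```

Emit:
jog_arm --pt "0 0 0 1 1" --pt "0 0 0 1 1" --pt "0 0 0 1 1" --pt "0 0 0 1 1" --pt "0 0 0 0.3 1" --pt "0 1 0 0 1" --pt "0 1 0 0 1" --pt "0 1 0 0 1" --pt "0 1 0 0 1" --pt "0 1 0 0 1" --pt "0 1 0 0 1" --pt "0 0 0 0 1"

```text
clock: 17.4
position: [0.4659, -0.2334, 0.2084]
tool_rot: [3.141, 0.001, -0.027]
force: [-0.6, 0.5, -0.2]
grip_width: 0.0853
finger_force: 0.0
```

```bash
python3 - <<'E'
from h import *
import pickle
s=bot.observe(); print(s['position'],s['tool_rot'],s['qpos'].round(2))
t,c=cam('top'); w,cw=cam('wrist'); q,c2=cam('scene'); pickle.dump((w,cw),open('w3.pkl','wb'))
for im,n,(u0,u1,v0,v1) in((t,'top',(130,200,270,335)),(q,'scene',(310,375,90,170))):
    o=pickle.load(open(n+'.pkl','rb'))[0]
    a=cv2.cvtColor(o[v0:v1,u0:u1],6).astype(np.float32);b=cv2.cvtColor(im[v0:v1,u0:u1],6).astype(np.float32)
    print(n,np.abs(a-b).mean(),cv2.phaseCorrelate(a,b))
print('plate top pred',proj(cw,[.471,-.3103,.07]),'pocket',proj(cw,[.539,-.312,.017]))
g=lambda im,u0,u1,v0,v1:cv2.resize(im[v0:v1,u0:u1],(200,240),interpolation=cv2.INTER_CUBIC)
save('c7.png',np.hstack([w[:480],np.vstack([g(t,130,200,270,335),g(q,310,375,90,170)])[:, :160]]))
E
```

```text
[ 0.46587972 -0.2334488   0.20837572] [ 3.14074854e+00  7.56556515e-04 -2.70528496e-02] [ 0.51  0.39 -0.21  1.89  0.11  0.87 -1.35]
top 7.249231 ((0.24051458307773288, -0.07676348247102283), 0.9267025532913796)
scene 15.342885 ((0.038630845934783054, 0.06792026815111996), 1.054394843760464)
plate top pred [420.3 218.5] pocket [410.1 127.4]
```

View pics/c7.png

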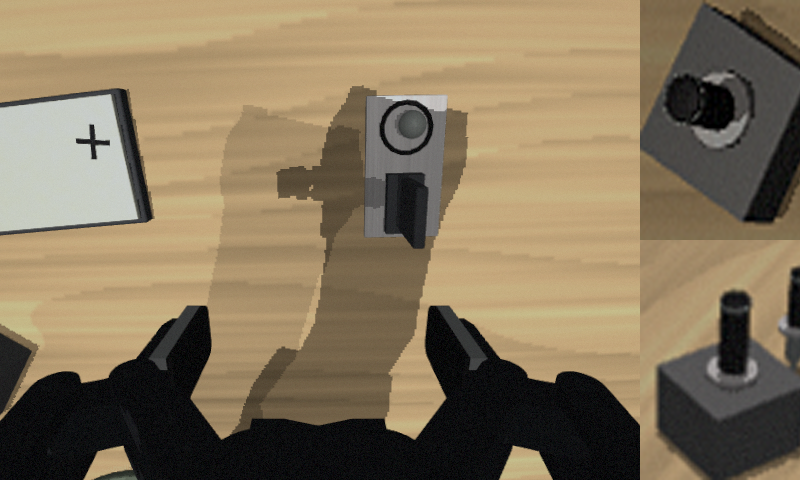

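The gauge is back in its block: the right-hand crops match the start, with an image shift under 0.25 px. The tray plate top is at about (420,215) against (420,218) predicted, and the pocket ring is at (406,127). A quick calculation gives the tray's yaw.

```bash
python3 - <<'E'
from h import *
import pickle
w,c=pickle.load(open('w3.pkl','rb'))
C=[at(c,*q,.005) for q in[(367,96),(446,96),(437,237),(364,236)]]; print(C,np.mean(C,0))
print('ring',at(c,406,127.5,.009),'ptop',[at(c,*q,.07) for q in[(420,184),(421,247.5),(420.5,215.5)]])
p,t=pickle.load(open('top.pkl','rb'))
print('ring top',at(t,430+186/4,215+124/4,.009)); q,s=pickle.load(open('scene.pkl','rb'))
print('ring scene',at(s,140+294/4,340+252/4,.009),'plate top scene',at(s,140+(508-400)/4,340+90/4,.07))
E
```

```text
[array([ 0.5662, -0.276 ,  0.005 ]), array([ 0.565 , -0.3455,  0.005 ]), array([ 0.4356, -0.3457,  0.005 ]), array([ 0.4385, -0.2744,  0.005 ])] [ 0.501325 -0.3104    0.005   ]
ring [ 0.5389 -0.3103  0.009 ] ptop [array([ 0.498 , -0.3086,  0.07  ]), array([ 0.4472, -0.3122,  0.07  ]), array([ 0.4734, -0.3103,  0.07  ])]
ring top [ 0.5386 -0.3116  0.009 ]
ring scene [ 0.5399 -0.3128  0.009 ] plate top scene [ 0.4716 -0.3119  0.07  ]
```

Consistent to 1–2 mm: pocket (0.539,-0.3115), plate (0.4715,-0.311), yaw about -0.01. Go above and lower around the plate.

Emit:
jog_arm --pt "0.23 0.87 0 -0.2 1" --pt "0 0.87 0 0 1" --pt "0 0.85 0 0 1" --pt "0 0 0.8 0 1" --pt "0 0 0.8 0 1" --pt "0 0 0.8 0 1" --pt "0 0 0.8 0 1" --pt "0 0 0.6 0 0.8" --pt "0 0 0.3 0 0.7" --pt "0 0 0 0 0.6" --pt "0 0 0 0 0.6"

```text
clock: 18.65
position: [0.473, -0.3076, 0.0865]
tool_rot: [3.141, -0.001, -0.008]
force: [0.5, 0.4, 0.4]
grip_width: 0.0509
finger_force: 0.0
```

Emit:
jog_arm --pt "-0.05 0.11 0.4 0 0.6" --pt "0 0 0.5 0 0.6" --pt "0 0 0.5 0 0.5" --pt "0 0 0.3 0 0.4" --pt "0 0 0.15 0 0.3" --pt "0 0 0 0 0.3" --pt "0 0 0 0 0.25" --pt "0 0 0 0 0.25"

```text
clock: 19.45
position: [0.4712, -0.3113, 0.0308]
tool_rot: [3.141, -0.001, -0.008]
force: [0.4, -0.4, 0.0]
grip_width: 0.0213
finger_force: 0.0
```

```bash
python3 - <<'E'
from h import *
w,c=cam('wrist'); s=bot.observe(); print(s['position'],s['force'],s['grip_width'],s['tool_rot'])
T=s['position']
# profile of dark steel plate between pads near TCP row
for z in (.07,): 
  print(proj(c,[.4715,-.311,z]),proj(c,[.4965,-.311,z]))
g=cv2.cvtColor(w,cv2.COLOR_RGB2GRAY)
for v in range(150,340,15): print(v,g[v,250:390:5].tolist())
E
```

```text
[ 0.47125116 -0.31135965  0.03078229] [-0.47739993 -0.61555947 -0.00877047] 0.021162696209828667 [ 3.14121369e+00 -7.23118130e-04 -8.30095462e-03]
[319.4 368.1] [318.8 298.7]
150 [223, 229, 225, 26, 28, 199, 219, 225, 219, 225, 77, 80, 85, 84, 112, 116, 117, 110, 109, 100, 84, 155, 150, 21, 20, 149, 151, 150]
165 [222, 224, 226, 223, 27, 17, 198, 224, 113, 115, 113, 118, 72, 75, 75, 80, 75, 68, 116, 114, 115, 112, 16, 16, 116, 112, 152, 108]
180 [222, 223, 225, 222, 220, 160, 27, 14, 101, 116, 114, 116, 115, 112, 115, 109, 115, 113, 116, 71, 17, 15, 106, 112, 113, 112, 113, 111]
195 [222, 219, 225, 222, 217, 219, 209, 111, 111, 99, 13, 11, 18, 16, 22, 1, 16, 28, 117, 112, 116, 114, 111, 113, 115, 109, 114, 111]
210 [222, 217, 223, 218, 218, 220, 110, 112, 109, 114, 113, 117, 112, 117, 114, 109, 110, 114, 115, 110, 115, 115, 113, 111, 113, 112, 109, 112]
225 [220, 216, 221, 218, 216, 114, 109, 114, 110, 114, 115, 118, 118, 111, 114, 108, 114, 112, 118, 115, 114, 112, 112, 114, 112, 112, 113, 112]
240 [219, 213, 220, 215, 142, 115, 66, 37, 40, 38, 36, 39, 37, 39, 39, 37, 36, 40, 37, 35, 42, 51, 110, 111, 111, 112, 112, 112]
255 [115, 110, 110, 111, 111, 112, 78, 41, 38, 36, 34, 38, 28, 32, 31, 32, 42, 39, 34, 38, 36, 65, 110, 115, 111, 112, 110, 110]
270 [110, 110, 105, 113, 115, 110, 109, 40, 40, 41, 34, 31, 35, 25, 33, 35, 28, 35, 38, 37, 33, 101, 111, 114, 108, 107, 111, 110]
285 [108, 109, 107, 115, 111, 107, 109, 36, 40, 39, 39, 33, 29, 32, 34, 32, 31, 39, 37, 36, 40, 101, 110, 113, 105, 111, 112, 112]
300 [204, 212, 145, 151, 214, 76, 73, 72, 22, 41, 38, 36, 35, 35, 39, 31, 29, 38, 37, 11, 71, 74, 73, 114, 109, 108, 113, 109]
315 [204, 16, 24, 23, 73, 74, 76, 14, 17, 39, 41, 30, 42, 38, 34, 39, 35, 34, 36, 17, 16, 75, 75, 77, 22, 24, 24, 113]
330 [18, 15, 4, 51, 74, 75, 65, 1, 7, 43, 36, 34, 40, 39, 37, 37, 28, 37, 41, 17, 11, 43, 75, 73, 54, 17, 20, 23]
```

The fingers straddle the plate and it looks centred (columns about 294–342 between pads at 285 and 350). Close gently.

Emit:
jog_arm --pt "0 0 0 0 0.2" --pt "0 0 0 0 0.17" --pt "0 0 0 0 0.14" --pt "0 0 0 0 0.12" --pt "0 0 0 0 0.1" --pt "0 0 0 0 0.06" --pt "0 0 0 0 0" --pt "0 0 0 0 0" --pt "0 0 0 0 0" --newtons 80

```text
clock: 20.4
position: [0.471, -0.3113, 0.0305]
tool_rot: [3.141, -0.0, -0.008]
force: [-0.9, -0.6, 6.7]
grip_width: 0.0089
finger_force: 77.9
```

Emit:
jog_arm --pt "0 0 -0.05 0 0" --pt "0 0 -0.1 0 0" --pt "0 0 -0.2 0 0" --pt "0 0 -0.3 0 0" --pt "0 0 -0.3 0 0" --pt "0 0 -0.3 0 0" --pt "0 0 -0.3 0 0" --pt "0 0 -0.2 0 0" --pt "0 0 -0.15 0 0" --pt "0 0 -0.05 0 0" --pt "0 0 0 0 0" --pt "0 0 0 0 0"

```text
clock: 21.6
position: [0.4708, -0.3111, 0.0885]
tool_rot: [-3.141, 0.0, -0.008]
force: [0.3, 0.0, -2.5]
grip_width: 0.0092
finger_force: 77.8
```

```bash
python3 - <<'E'
from h import *
import pickle
s=bot.observe(); print(s['position'],s['force'],s['grip_width'],s['tool_rot'])
w,c=cam('wrist');t,ct=cam('top');q,cs=cam('scene'); pickle.dump((w,c,t,ct,q,cs),open('l.pkl','wb'))
T=s['position']; D=T-[.471,-.3113,.0305]
P=np.array([.539,-.3115,0])+D
# ball centre & ring in wrist: expected pixel; bright/ dark detection
for n,im,k in(('wrist',w,c),('top',t,ct),('scene',q,cs)):
    u,v=proj(k,P+[0,0,.017]); cor=[proj(k,np.array([x,y,.005])+D) for x,y in((.5665,-.2755),(.5665,-.3475))]
    print(n,'ball',u,v,'front corners',cor)
    r=np.hypot(*(proj(k,P+[0,.012,.017])-[u,v])); R_=int(r*3)
    g=cv2.medianBlur(cv2.cvtColor(im,cv2.COLOR_RGB2GRAY),3); y0,x0=max(0,int(v-R_)),max(0,int(u-R_))
    cut=g[y0:int(v+R_),x0:int(u+R_)]
    ys,xs=np.where(cut<45); print('  dark ring centre',xs.mean()+x0 if len(xs) else None,ys.mean()+y0 if len(ys) else None,len(xs),'r',r)
E
```

```text
[ 0.47082593 -0.31109919  0.08849768] [ 0.30203025  0.03510771 -2.49226639] 0.009182056125293584 [-3.14130576e+00  4.18138971e-04 -8.21810619e-03]
wrist ball 318.9 146.0 front corners [array([232.8,  78.7]), array([404. ,  77.1])]
  dark ring centre 318.78844095611845 142.61648234034962 2803 r 29.401530572403857
top ball 489.2 238.6 front corners [array([466., 226.]), array([504.5, 225.5])]
  dark ring centre 489.13502109704643 241.29535864978902 237 r 6.600757532283666
scene ball 205.0 382.8 front corners [array([238.8, 373.4]), array([206. , 420.4])]
  dark ring centre 192.42558139534884 376.42325581395346 430 r 9.360021367496975
```

```bash
python3 - <<'E'
from h import *
import pickle
w,c,t,ct,q,cs=pickle.load(open('l.pkl','rb'))
g=cv2.cvtColor(w,cv2.COLOR_RGB2GRAY)
for v in(150,165,180,195,210,225,240,255,270): print(v,g[v,250:390:5].tolist())
print('col 260',g[60:110:3,260].tolist(),'col 380',g[60:110:3,380].tolist()) 
E
```

```text
150 [212, 214, 213, 26, 29, 209, 200, 211, 206, 210, 73, 76, 79, 79, 82, 85, 82, 100, 95, 89, 76, 140, 143, 15, 9, 138, 142, 136]
165 [208, 213, 213, 210, 27, 24, 105, 208, 135, 104, 111, 109, 82, 66, 67, 70, 67, 63, 108, 103, 105, 109, 17, 23, 109, 103, 139, 103]
180 [208, 208, 215, 209, 203, 173, 26, 6, 69, 104, 107, 110, 105, 107, 105, 103, 107, 105, 108, 66, 12, 17, 100, 103, 107, 101, 106, 104]
195 [208, 205, 212, 208, 202, 205, 190, 105, 104, 104, 18, 14, 6, 12, 17, 16, 20, 24, 106, 104, 111, 106, 104, 105, 104, 100, 100, 102]
210 [206, 203, 209, 204, 203, 105, 101, 105, 102, 106, 104, 107, 105, 106, 104, 102, 105, 102, 106, 103, 106, 107, 103, 105, 101, 105, 101, 104]
225 [202, 200, 208, 202, 131, 103, 104, 104, 101, 106, 104, 110, 106, 103, 102, 100, 108, 103, 107, 100, 107, 106, 104, 104, 104, 105, 102, 100]
240 [203, 198, 202, 201, 197, 105, 53, 36, 35, 37, 37, 32, 35, 29, 33, 30, 33, 40, 37, 31, 40, 42, 105, 103, 104, 105, 102, 105]
255 [102, 101, 101, 101, 103, 103, 73, 32, 35, 33, 36, 34, 26, 32, 33, 30, 39, 39, 39, 34, 33, 78, 104, 106, 105, 100, 104, 103]
270 [100, 102, 99, 103, 103, 104, 89, 37, 35, 37, 31, 31, 32, 30, 28, 27, 32, 34, 30, 34, 31, 93, 101, 105, 100, 102, 104, 102]
col 260 [196, 192, 191, 196, 194, 191, 175, 231, 231, 232, 232, 230, 231, 233, 231, 231, 232] col 380 [182, 178, 179, 184, 189, 193, 188, 135, 138, 138, 139, 138, 138, 138, 138, 139, 139]
```

The wrist pixels match those on the table, so the tray is level, unslipped and the ball is in its pocket. Raise it more, then carry it gently across.

Emit:
jog_arm --pt "0 0 -0.05 0 0" --pt "0 0 -0.1 0 0" --pt "0 0 -0.2 0 0" --pt "0 0 -0.3 0 0" --pt "0 0 -0.3 0 0" --pt "0 0 -0.3 0 0" --pt "0 0 -0.3 0 0" --pt "0 0 -0.25 0 0" --pt "0 0 -0.15 0 0" --pt "0 0 -0.1 0 0" --pt "0 0 -0.02 0 0" --pt "0 0 0 0 0"

```text
clock: 22.95
position: [0.4709, -0.3111, 0.1507]
tool_rot: [-3.141, 0.0, -0.008]
force: [-0.2, 0.9, -2.6]
grip_width: 0.009
finger_force: 77.8
```

Emit:
jog_arm --pt "0 -0.03 0 0 0" --pt "0 -0.06 0 0 0" --pt "0 -0.1 0 0 0" --pt "0 -0.14 0 0 0" --pt "0 -0.18 0 0 0" --pt "0 -0.22 0 0 0" --pt "-0.03 -0.26 0 0 0" --pt "-0.03 -0.3 0 0 0" --pt "-0.05 -0.33 0 0 0" --pt "-0.05 -0.36 0 0 0" --pt "0 -0.38 0 0 0" --pt "0 -0.4 0 0 0"

```text
clock: 24.15
position: [0.4669, -0.2273, 0.1509]
tool_rot: [3.142, -0.0, -0.008]
force: [0.4, -0.4, -1.6]
grip_width: 0.0089
finger_force: 77.8
```

Emit:
jog_arm --pt "0 -0.4 0 0 0" --pt "0 -0.4 0 0 0" --pt "0 -0.4 0 0 0" --pt "0 -0.4 0 0 0" --pt "0 -0.4 0 0 0" --pt "0 -0.4 0 0 0" --pt "0 -0.4 0 0 0" --pt "0 -0.4 0 0 0" --pt "0 -0.4 0 0 0" --pt "0 -0.4 0 0 0" --pt "0 -0.37 0 0 0" --pt "0 -0.34 0 0 0"

```text
clock: 25.35
position: [0.468, -0.0861, 0.1509]
tool_rot: [-3.142, -0.0, -0.008]
force: [0.2, 0.0, -2.9]
grip_width: 0.0092
finger_force: 77.8
```

Emit:
jog_arm --pt "0 -0.3 0 0 0" --pt "0 -0.26 0 0 0" --pt "0 -0.23 0 0 0" --pt "0 -0.2 0 0 0" --pt "0 -0.17 0 0 0" --pt "0 -0.14 0 0 0" --pt "0 -0.11 0 0 0" --pt "0 -0.08 0 0 0" --pt "0 -0.05 0 0 0" --pt "0 -0.02 0 0 0" --pt "0 0 0 0 0" --pt "0 0 0 0 0"

```text
clock: 26.55
position: [0.4684, -0.0404, 0.1509]
tool_rot: [3.142, 0.0, -0.008]
force: [-0.1, 0.1, -3.1]
grip_width: 0.0092
finger_force: 77.8
```

Need 4 mm more in +y, then settle and check.

Emit:
jog_arm --pt "0 -0.03 0 0 0" --pt "0 -0.04 0 0 0" --pt "0 -0.04 0 0 0" --pt "0 -0.02 0 0 0" --pt "0 0 0 0 0" --pt "0 0 0 0 0" --pt "0 0 0 0 0" --pt "0 0 0 0 0" --pt "0 0 0 0 0" --pt "0 0 0 0 0"

```text
clock: 27.55
position: [0.4685, -0.0364, 0.1509]
tool_rot: [-3.142, -0.0, -0.008]
force: [-0.2, 0.3, -1.4]
grip_width: 0.009
finger_force: 77.8
```

```bash
python3 - <<'E'
from h import *
import pickle
s=bot.observe(); print(s['position'],s['force'],np.abs(s['qd']).max())
w0=pickle.load(open('l.pkl','rb'))[0]; w,c=cam('wrist'); t,ct=cam('top'); q,_=cam('scene')
g=cv2.cvtColor(w,cv2.COLOR_RGB2GRAY)
for v in(150,165,180,195,240,255): print(v,g[v,250:390:5].tolist())
f=lambda im:cv2.cvtColor(im,6)[85:290,240:400].astype(np.float32)
print('tray in wrist',cv2.phaseCorrelate(f(w0),f(w)))
G=lambda im,r:cv2.cvtColor(im,6)[r[2]:r[3],r[0]:r[1]].astype(np.float32)
for n,im in(('top',t),('scene',q)):
    o=pickle.load(open(n+'.pkl','rb'))[0]; R_=dict(top=dict(gauge=(130,200,270,335),tin=(195,270,100,185),tape=(130,192,155,215),beaker=(330,395,105,175)),scene=dict(gauge=(310,375,90,170),tin=(415,495,165,260),beaker=(370,445,275,365)))[n]
    for k,r in R_.items(): print(n,k,np.round(cv2.phaseCorrelate(G(o,r),G(im,r))[0],2))
E
```

```text
[ 0.46846502 -0.03638957  0.15091823] [-0.15852795  0.33774934 -1.37466017] 0.001981880712620847
150 [210, 216, 213, 25, 22, 208, 103, 107, 103, 109, 71, 75, 76, 77, 81, 84, 79, 79, 78, 72, 70, 105, 105, 18, 13, 103, 106, 103]
165 [211, 211, 213, 211, 24, 22, 102, 105, 100, 107, 111, 110, 77, 66, 64, 70, 69, 67, 105, 107, 107, 107, 12, 10, 106, 103, 104, 102]
180 [210, 206, 214, 210, 203, 206, 18, 6, 48, 106, 106, 107, 103, 104, 105, 101, 104, 105, 106, 66, 10, 15, 101, 103, 107, 101, 102, 103]
195 [209, 205, 212, 206, 200, 104, 109, 103, 104, 104, 22, 11, 9, 14, 10, 17, 22, 22, 108, 106, 109, 107, 103, 105, 106, 102, 103, 104]
240 [203, 197, 205, 201, 199, 203, 56, 35, 35, 39, 37, 35, 35, 37, 36, 39, 35, 33, 34, 32, 34, 35, 101, 107, 104, 106, 100, 99]
255 [104, 101, 102, 103, 106, 104, 73, 34, 34, 36, 33, 34, 29, 25, 23, 28, 33, 32, 35, 36, 34, 62, 101, 102, 102, 101, 106, 103]
tray in wrist ((0.25849249773584404, 0.019365358699047874), 0.776450681520833)
top gauge [ 0.2  -0.11]
top tin [0.52 0.  ]
top tape [ 0.01 -0.08]
top beaker [-0.12 -0.4 ]
scene gauge [0.07 0.07]
scene tin [-0.06 -0.06]
scene beaker [ 0.48 -0.08]
```

The pocket should be over the cross within about 1 mm, with the underside about 100 mm above the panel. The tray is level, the ball is in its pocket, and everything else is in place. Hand in.

```bash
python3 -c "
from workcell import bot
print(bot.job_done())"
```

```text
the job is handed in; nothing more can be done
None
```

The job is handed in, but no verdict came back: the gauge touched the ring and then the cross and is back in its block, and the tray is held level and still over the cross about 100 mm above the panel, ball in its pocket.

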